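# Key the solid bottle casting into the finishing turntable

## Robot

A 6-joint arm with a two-finger parallel gripper is mounted at the origin on the work surface. World frame = base frame: x ahead of the robot, y to its left, z up, the work surface at z = 0. Lengths are in m, angles in rad, forces in N, time in s.
With the tool pointing down it reaches from about 0.275 to 0.775 m from the base axis. Payload 14.6 kg.
Tool frame: the origin (TCP) lies midway between the tips of the shut fingers; the grasp point (between the pads) lies r.pinch_z behind it (r.pinch_z is the distance from the TCP to the grasp point, in m); z points along the fingers, y is the direction in which the jaws open and shut (so a half turn about z gives the same grasp; the last joint's range is limited). The gripper opens to 85 mm and grips with 20 to 120 N. Pads are 22 mm wide; open, the fingers measure 114 mm over their backs; the gripper's body (76 mm by 85 mm) begins 54 mm behind the grasp point. The pads swing forward as they close: fully open they stand 13 mm farther back than shut.
Start: joints at [-0.155, 0.263, -0.048, 1.259, 0, 1.415], TCP at [0.525, -0, 0.231] pointing down, gripper open.
Joint ranges: [-2.65, 2.65], [-0.89, 1.7], [-1.18, 1.37], [-2.13, 2.11], [-1.35, 1.29], [-3.14, 3.14]. Speed limits (rad/s): [1.89, 1.89, 2.57, 2.79, 3.14, 3.14].

## Interface

Orientations are given as a unit quaternion [w, x, y, z].
In Python, from rig import r gives the robot as it stands. Calls block until the motion is done:
- r.move_ptp(position, orientation): joint-space move of the TCP to a pose.
- r.movel(position, frame=None, v=0.15, max_force=None): straight line of the TCP; frame=None keeps the orientation; v is the mean speed in m/s. With max_force (N) it stops when the force on the tool has changed by that much, and returns True; else False.
- r.movej(angles): joint-space move.
- r.gripper_to(opening, newtons=None): opening from 0.0 (shut) to 1.0 (fully open); newtons is the grip in N (None keeps the last); returns when the fingers have stopped.
- r.wait(seconds).
- r.inverse_kinematics(position, orientation): joint angles nearest the present ones, or None.
- r.get_state(): the state.
- r.get_image(name): name is "scene" or "side" or "wrist"; returns a dict with "color" (384x512x3 uint8, blue, green, red), "vertical_fov" (degrees; the focal length in pixels is half the picture's height over the tangent of half this angle, whatever the lens; pixels are square), "cx", "cy" (the principal point, pixels), "k1" (the pictures are not rectified: a ray, as slopes to the right and down, at radius r is drawn at 1 + k1 r^2 times it, then the intrinsics apply), "R" (3x3) and "t" (3): a world point X has camera coordinates R X + t; the wrist camera has in their place "hand_eye" (4x4, takes a point from camera to tool coordinates, whose origin is the TCP and whose axes are the flange's). Camera axes: x right, y down, z forward; pixel columns grow to the right and rows downward; lengths in m; the calibration is good to about 2 mm. A picture is of the moment at which its call begins: read the wrist's pose just before it. There is no depth.
A pose or a line that the arm cannot do raises r.Unreachable and nothing moves.
- r.job_done(): hands the job in, once; it reports no verdict.
The state is a dict: "clock": time; "joint_pos": joint angles; "joint_vel": joint speeds; "tau": joint torques, N m; "eef_pos": TCP position; "orientation": TCP orientation; "contact_force": force on the tool from outside, world axes, zero at the start; "torque": the same for the moment, N m; "grip_width": opening from 0.0 (shut) to 1.0 (fully open).
Only numpy, scipy, OpenCV 4.12 (cv2) and the standard library are available. Lean on these libraries where they do the work, as an engineer would, in place of code of your own. Each camera call takes 0.05 s, during which the arm holds its last target. There are 200 camera calls.

## Task

Of the two plaster bottles lying on the dowel rack, find the solid (heavy) one by its weight; the hollow (light) one must end lying on the rack where it was. Stand the solid bottle upright on the bench on its steel stub and let go of it there, then take it again, set its stub in the bore of the turntable and turn it until the key finds the keyway and it drops fully home, and leave it. The castings are brittle: do not drop them, and do not disturb the other things on the bench.

Things in the scene. Friction and masses are not known exactly. Their poses are not given: they have to be found in the camera images.
- bottle_1_center (a point): centre of one of two identical-looking white bottles, about 0.42 kg if solid, 0.13 kg if hollow; either may be the solid one. 112 mm long along its own z, from the steel stub's nose (z -56 mm) to the top of the cap (z +56). Stub: 32 mm diameter, z -56 to -30. Body: 52 mm diameter, z -30 to +14. Shoulder up to z +20. Cap: 34 mm diameter, z +20 to +56
- bottle_2_center (a point): same point and axes of the other, identical-looking bottle. Either bottle's stub has a chamfered nose and one feather key, 10 mm wide, that projects on the bottle's own +x side to 23 mm from the axis, over z -46 to -28 mm, so that the last 10 mm of the stub are plain
- rack: fixed plywood board 100 x 200 x 10 mm, origin at the centre of its underside; two pairs of dowels along its x carry the bottles' bodies side by side, 100 mm apart in its y. A pair is 52 mm long, 38 mm over its outsides, its tops 23 mm high. Bottles lie level on it, caps towards its +x, keys (own +x) facing down, centres 45 mm above the bench
- turntable: fixed, locked turntable: grey foot of 170 mm diameter, 12 mm high, on it a disc of 124 mm diameter up to z 30 mm, on that a steel hub of about 76 mm diameter up to z 58 mm. Origin at the centre of its underside, z up. A small dark pointer on the rim of the foot marks its own +x
- bore_mouth (a point): centre of the hub's bore at the hub's top face, 58 mm above the bench, axes as the turntable's. Bore 34.4 mm diameter, 28 mm deep, with one keyway 13 mm wide, open at the top, reaching 26 mm from the axis. The keyway points at most 35 degrees to either side of the pointer (own +x); where exactly is not given and must be felt or seen
- spray_can: bystander, loose white can, 52 mm diameter, 130 mm tall, standing; origin at the centre of its underside
- sanding_block: bystander, loose cork sanding block 100 x 60 x 28 mm, lying flat; origin at the centre of its underside
- pump_model: bystander, loose white pump-bottle model, 44 mm diameter, 110 mm tall, standing; origin at the centre of its underside
- bore_floor (a point): centre of the bore's floor, 30 mm above the bench. With its key riding on the hub's face a bottle's centre is 74 mm above this point; fully home (body's underside resting on the hub) it is 58 mm above it
- filler_dish: bystander, loose grey plastic dish, 72 mm diameter, 35 mm high, standing; origin at the centre of its underside
Not all that is in view belongs to the job. Of the things that look like the turntable, the smallest one is meant.

How it is judged:
By the outcome, as a careful person would: the job done as asked, in the order asked, and still so for the second after the job is handed in, with the robot touching nothing.
It also fails if it takes over 72 s, if anything falls off the work surface, if the arm or the gripper's body presses on something with over 40 N, if the wrist force passes 120 N, or if a joint passes its speed limit or range.

## Working session

There is one attempt and no reset: what is moved stays moved. The work goes in short steps, each a Python script; the robot and the scene stay as the last script left them, time stands still between calls to the robot, and variables do not carry over. Pictures are saved under pics/ and viewed, about 8 in all and at most 12, crops included, and the job is handed in when it is done.

```bash
ls; mkdir -p pics
python3 - <<'E'
from rig import r
import cv2,numpy as np
s=r.get_state();print(s,r.pinch_z)
ims={n:r.get_image(n) for n in("scene","side","wrist")}
for n,d in ims.items():
    cv2.imwrite(f"pics/a_{n}.png",d["color"]);print(n,{k:v for k,v in d.items() if k!="color"})
cv2.imwrite("pics/a.png",cv2.resize(np.hstack([ims["scene"]["color"],ims["side"]["color"]]),(800,300)))
import pickle;pickle.dump((s,ims),open("a.pkl","wb"))
E
```

```text
pics
{'clock': 0.0, 'joint_pos': array([-1.55292263e-01,  2.63515391e-01, -4.89280892e-02,  1.25941160e+00,
       -2.66738435e-05,  1.41549027e+00]), 'joint_vel': array([ 0.00055099,  0.00093243, -0.00186469, -0.00093581, -0.00096147,
       -0.00065207]), 'tau': array([ 6.28219332e-04, -6.37613010e+01,  3.84567368e+01,  1.37825581e-02,
        8.02127857e-07, -5.80562346e-05]), 'eef_pos': array([5.24722628e-01, 3.45538200e-05, 2.30832256e-01]), 'orientation': array([-4.19862322e-04,  7.07101800e-01,  7.07111565e-01, -3.22698191e-04]), 'contact_force': array([-0.42913736,  0.37321663,  0.46315689]), 'torque': array([-0.01280736, -0.0464712 , -0.07199996]), 'grip_width': 0.9998081012325486} 0.0187
scene {'vertical_fov': 45.67771317963367, 'cx': 248.67280769891315, 'cy': 196.07497980431913, 'k1': 0.00578479435867639, 'R': array([[ 0.82770455,  0.56080197, -0.02015754],
       [ 0.38150046, -0.58868458, -0.71267655],
       [-0.41153684,  0.58219552, -0.70120311]]), 't': array([-0.35563299, -0.18342934,  1.6887682 ])}
side {'vertical_fov': 57.51828128979513, 'cx': 256.851536805572, 'cy': 197.51009328108208, 'k1': 0.02361043456946677, 'R': array([[ 0.96438491, -0.26450066,  0.00107185],
       [-0.1793749 , -0.65697878, -0.7322592 ],
       [ 0.19438722,  0.70598745, -0.6810252 ]]), 't': array([-0.50670725,  0.05363644,  0.92936606])}
wrist {'vertical_fov': 62.11981583940432, 'cx': 266.4858501284196, 'cy': 197.5955423645289, 'k1': -0.015342252989612254, 'hand_eye': array([[-2.13076740e-04, -9.63087173e-01, -2.69189620e-01,
         6.77833608e-02],
       [ 9.99999494e-01, -4.69749856e-04,  8.89088625e-04,
         5.75102621e-04],
       [-9.82721636e-04, -2.69189295e-01,  9.63086786e-01,
        -1.42889519e-01],
       [ 0.00000000e+00,  0.00000000e+00,  0.00000000e+00,
         1.00000000e+00]])}
```

View pics/a_scene.png

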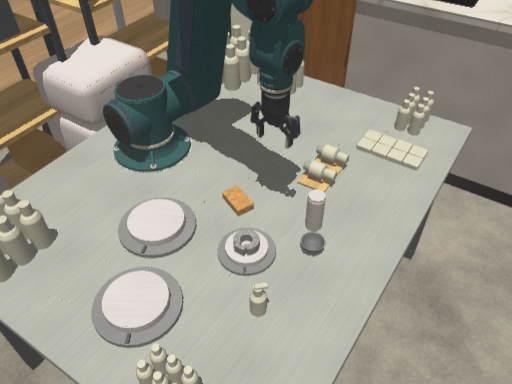

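View pics/a_side.png

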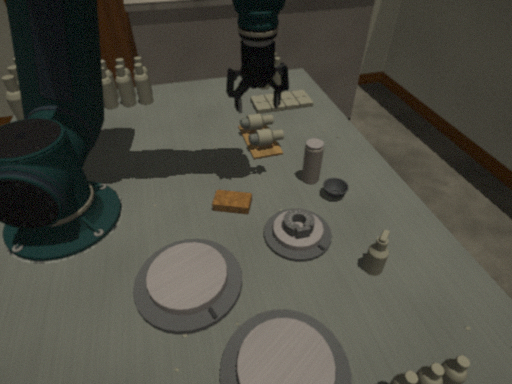

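The pictures show the small turntable with its hub at scene (246,240) and side (299,224). The bottles lie on the rack at scene (322,171) and (333,155), side (266,138) and (256,122). The can, dish, block and pump stand around the turntable.

```bash
cat > h.py <<'E'
import numpy as np,cv2
from scipy.spatial.transform import Rotation as Ro
from rig import r
def Rq(q): return Ro.from_quat([q[1],q[2],q[3],q[0]]).as_matrix()
def pose(d,s=None):
    "camera->world R,t"
    if "R" in d: return d["R"].T,-d["R"].T@d["t"]
    R=Rq(s["orientation"]);H=d["hand_eye"]
    return R@H[:3,:3],R@H[:3,3]+s["eef_pos"]
def K(d):
    f=192/np.tan(np.radians(d["vertical_fov"])/2)
    return np.array([[f,0,d["cx"]],[0,f,d["cy"]],[0,0,1.]]),np.array([d["k1"],0,0,0.])
def ray(d,uv,s=None):
    k,D=K(d);R,t=pose(d,s)
    p=cv2.undistortPoints(np.array(uv,float).reshape(-1,1,2),k,D).reshape(-1,2)
    return t,np.c_[p,np.ones(len(p))]@R.T
def onz(d,uv,z,s=None):
    t,v=ray(d,uv,s); return t+v*((z-t[2])/v[:,2])[:,None]
def proj(d,X,s=None):
    k,D=K(d);R,t=pose(d,s)
    return cv2.projectPoints(np.array(X,float).reshape(-1,3),cv2.Rodrigues(R.T)[0],-R.T@t,k,D)[0].reshape(-1,2)
def down(yaw,tilt=0.):
    "tool pointing down, jaw (y) axis at world angle yaw; tool x = y cross z"
    y=np.array([np.cos(yaw),np.sin(yaw),0]);z=np.array([0,0,-1.]);x=np.cross(y,z)
    q=Ro.from_matrix(np.c_[x,y,z]).as_quat(); return np.array([q[3],*q[:3]])
def snap(name):
    s=r.get_state();d=r.get_image(name);return d,s
E
python3 - <<'E'
from h import *;import pickle
s,i=pickle.load(open("a.pkl","rb"))
S,D=i["scene"],i["side"]
for n,a,b,z in [("hub",(246,240),(299,222),.058),("bA",(322,171),(266,138),.045),("bB",(333,155),(256,122),.045),
 ("can",(317,194),(315,143),.13),("dish",(313,240),(336,185),.035),("block",(238,199),(232,199),.028),("pump",(258,310),(376,270),.0),("ptr",(237,268),(324,243),.012),("big1",(157,220),(188,278),.03),
 ("capA",(335,179),(283,135),.045),("capB",(346,159),(271,120),.045)]:
    print(n,onz(S,[a],z)[0].round(3),onz(D,[b],z)[0].round(3))
print(Rq(s["orientation"]).round(2))
E
```

```text
hub [ 0.572 -0.221  0.058] [ 0.568 -0.227  0.058]
bA [0.609 0.169 0.045] [0.6   0.16  0.045]
bB [0.602 0.263 0.045] [0.594 0.263 0.045]
can [ 0.681 -0.017  0.13 ] [ 0.684 -0.023  0.13 ]
dish [ 0.722 -0.1    0.035] [ 0.726 -0.103  0.035]
block [ 0.441 -0.076  0.028] [ 0.436 -0.075  0.028]
pump [ 0.703 -0.361  0.   ] [ 0.71  -0.366  0.   ]
ptr [ 0.585 -0.288  0.012] [ 0.621 -0.27   0.012]
big1 [ 0.287 -0.285  0.03 ] [ 0.29  -0.295  0.03 ]
capA [0.662 0.157 0.045] [0.658 0.162 0.045]
capB [0.648 0.268 0.045] [0.648 0.262 0.045]
[[-0.  1. -0.]
 [ 1.  0.  0.]
 [ 0. -0. -1.]]
```

```bash
cat >> h.py <<'E'
def tool(ang,e):
    "tool z = cos e*b - sin e*Z with b horizontal at world angle ang; jaw y = -(Z x b)"
    b=np.array([np.cos(ang),np.sin(ang),0]);Z=np.array([0,0,1.])
    z=np.cos(e)*b-np.sin(e)*Z;y=-np.cross(Z,b);x=np.cross(y,z)
    q=Ro.from_matrix(np.c_[x,y,z]).as_quat();return np.array([q[3],*q[:3]])
def tcp(P,q): "TCP for grasp point P"; return np.asarray(P)+Rq(q)[:,2]*r.pinch_z
E
python3 - <<'E'
from h import *
def t(P,q):
    j=r.inverse_kinematics(tcp(P,q),q); return None if j is None else j.round(2)
for a in (0,20,30,40,50):
    q=tool(0,np.radians(90+a));
    print(a,[t((.60,y,.05),q) for y in(.165,.263)])
    for P in ((.5,.08,.06),(.45,.1,.06),(.5,.0,.06)):
        q=tool(np.arctan2(P[1],P[0]),np.radians(a));print('  up',P,t(P,q))
q=tool(0,np.pi/2)
r.move_ptp([.63,.212,.25],q)
d,s=snap("wrist");import pickle;pickle.dump((d,s),open("w1.pkl","wb"))
cv2.imwrite("pics/w1.png",d["color"]);print(s["clock"],s["joint_pos"].round(2),s["eef_pos"])
E
```

```text
0 [array([ 0.14,  0.55, -0.16,  0.87,  0.  , -3.  ]), array([ 0.29,  0.6 , -0.06,  0.92,  0.  , -2.85])]
  up (0.5, 0.08, 0.06) None
  up (0.45, 0.1, 0.06) None
  up (0.5, 0.0, 0.06) None
20 [array([ 0.12,  0.78,  0.25,  1.39,  0.04, -3.03]), array([ 0.25,  0.83,  0.36,  1.44,  0.09, -2.9 ])]
  up (0.5, 0.08, 0.06) None
  up (0.45, 0.1, 0.06) None
  up (0.5, 0.0, 0.06) None
30 [array([ 0.11,  0.91,  0.47,  1.65,  0.06, -3.04]), array([ 0.24,  0.97,  0.6 ,  1.71,  0.12, -2.93])]
  up (0.5, 0.08, 0.06) None
  up (0.45, 0.1, 0.06) None
  up (0.5, 0.0, 0.06) None
40 [array([ 0.11,  1.07,  0.72,  1.92,  0.07, -3.06]), array([ 0.23,  1.14,  0.89,  2.01,  0.15, -2.97])]
  up (0.5, 0.08, 0.06) None
  up (0.45, 0.1, 0.06) None
  up (0.5, 0.0, 0.06) None
50 [None, None]
  up (0.5, 0.08, 0.06) None
  up (0.45, 0.1, 0.06) None
  up (0.5, 0.0, 0.06) None
3.7667 [ 0.2   0.52  0.4   1.46 -0.   -2.94] [0.6299866  0.21191194 0.25002886]
```

View pics/w1.png

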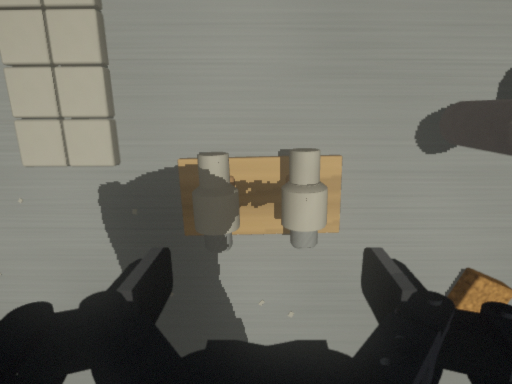

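The wrist view has both bottles with caps up the picture (+x). Bodies are at about (217,205) and (304,204), so the rack is almost aligned with the world axes. Next I'll refine those positions and scan for reachable upright poses.

Run:
```python
from h import *;import pickle
d,s=pickle.load(open("w1.pkl","rb"))
# rack board: orange mask, corners on z=.01
hsv=cv2.cvtColor(d["color"],cv2.COLOR_BGR2HSV)
m=cv2.inRange(hsv,(8,110,30),(25,255,255));m[:,400:]=0
c=np.vstack([k for k in cv2.findContours(m,0,2)[0] if cv2.contourArea(k)>60])
c=cv2.convexHull(c).reshape(-1,2)
rc=cv2.minAreaRect(onz(d,c,.01,s)[:,:2].astype(np.float32));print("rack",rc,cv2.boundingRect(c))
# cap/body landmarks: cap top end centre and stub end at z .045; body front/back
for n,uv in (("L",[(213,153),(219,247)]),("R",[(304,150),(304,244)])):
    print(n,onz(d,uv,.045,s).round(4))
for n,uv in (("L",[(193,215),(241,215)]),("R",[(281,215),(328,212)])): print(n,onz(d,uv,.045,s).round(4))
def t(P,q):
    j=r.inverse_kinematics(tcp(P,q),q); return None if j is None else j.round(2)
for rad in (.5,.55,.6,.65,.7,.75):
  for e in (0,20,30,40):
    for h in (.05,.1): print(rad,e,h,t((rad*np.cos(.1),rad*np.sin(.1),h),tool(.1,np.radians(e))))
```

```text
rack ((0.5802313685417175, 0.2241336703300476), (0.01747957430779934, 0.045874614268541336), 14.666181564331055) (240, 202, 35, 16)
L [[0.6525 0.2698 0.045 ]
 [0.5413 0.2678 0.045 ]]
R [[0.6557 0.1706 0.045 ]
 [0.545  0.1672 0.045 ]]
L [[0.5812 0.2961 0.045 ]
 [0.5812 0.2408 0.045 ]]
R [[0.5812 0.1948 0.045 ]
 [0.5847 0.1409 0.045 ]]
0.5 0 0.05 None
0.5 0 0.1 None
0.5 20 0.05 None
0.5 20 0.1 None
0.5 30 0.05 None
0.5 30 0.1 None
0.5 40 0.05 None
0.5 40 0.1 None
0.55 0 0.05 None
0.55 0 0.1 None
0.55 20 0.05 None
0.55 20 0.1 None
0.55 30 0.05 None
0.55 30 0.1 None
0.55 40 0.05 None
0.55 40 0.1 None
0.6 0 0.05 None
0.6 0 0.1 None
0.6 20 0.05 None
0.6 20 0.1 None
0.6 30 0.05 None
0.6 30 0.1 None
0.6 40 0.05 None
0.6 40 0.1 [-0.11  0.29 -1.1  -0.68  0.16  3.01]
0.65 0 0.05 None
0.65 0 0.1 None
0.65 20 0.05 None
0.65 20 0.1 None
0.65 30 0.05 None
0.65 30 0.1 [-0.1   0.48 -1.16 -1.11  0.17  3.04]
0.65 40 0.05 [-0.08  0.47 -1.05 -0.81  0.14  3.02]
0.65 40 0.1 [-0.08  0.34 -0.99 -0.62  0.14  3.02]
0.7 0 0.05 None
0.7 0 0.1 None
0.7 20 0.05 None
0.7 20 0.1 [-0.08  0.69 -1.17 -1.51  0.17  3.08]
0.7 30 0.05 [-0.07  0.64 -1.08 -1.19  0.15  3.05]
0.7 30 0.1 [-0.07  0.49 -1.04 -1.    0.15  3.05]
0.7 40 0.05 [-0.06  0.5  -0.92 -0.72  0.13  3.04]
0.7 40 0.1 [-0.06  0.39 -0.87 -0.55  0.13  3.04]
0.75 0 0.05 None
0.75 0 0.1 None
0.75 20 0.05 [-0.06  0.82 -1.06 -1.52  0.15  3.09]
0.75 20 0.1 [-0.06  0.68 -1.04 -1.36  0.15  3.09]
0.75 30 0.05 [-0.06  0.64 -0.95 -1.06  0.14  3.06]
0.75 30 0.1 [-0.06  0.52 -0.91 -0.9   0.14  3.06]
0.75 40 0.05 [-0.05  0.54 -0.8  -0.63  0.11  3.05]
0.75 40 0.1 [-0.05  0.44 -0.75 -0.48  0.11  3.05]
```

```bash
cat >> h.py <<'E'
SB=.0046  # pad setback at 52 mm opening
def tcp2(P,q,sb=SB): return np.asarray(P)+Rq(q)[:,2]*(r.pinch_z+sb)
def fz(n=8):
    v=[]
    for _ in range(n): r.wait(.04);v.append(r.get_state()["contact_force"])
    return np.mean(v,0)
def weigh(C,az=.03,a=30):
    q=tool(az,np.radians(90+a));P=np.array(C)+[-.01*np.cos(az),-.01*np.sin(az),0]
    T=tcp2(P,q);b=-Rq(q)[:,2]
    r.move_ptp(T+.09*b,q);r.gripper_to(1.0,50)
    stop=r.movel(T,v=.12,max_force=8);f0=fz()
    r.gripper_to(0.0,50);g=r.get_state()["grip_width"]
    f1=fz(3);r.movel(T+[0,0,.010],v=.05);r.wait(.2);f2=fz()
    print("stop",stop,"grip",g,"f0",f0.round(2),"closed",f1.round(2),"lift",f2.round(2),"clk",r.get_state()["clock"]);return T,q
E
python3 - <<'E'
from h import *
q=tool(.03,np.radians(120))
for ang in (.55,.6,.65):
  for az in (.1,.25,.4):
    for rad in (.68,.71):
      qq=tool(az,np.radians(30));P=(rad*np.cos(ang),rad*np.sin(ang),.05)
      j=r.inverse_kinematics(tcp2(P,qq),qq);print(ang,az,rad,None if j is None else j.round(2))
import pickle;d,s=pickle.load(open("w1.pkl","rb"));print("tile",onz(d,[(112,165),(22,165)],.01,s).round(3))
weigh([.600,.169,.045])
E
```

```text
0.55 0.1 0.68 [ 0.59  0.63 -1.02 -1.07 -0.42 -2.88]
0.55 0.1 0.71 [ 0.58  0.64 -0.95 -1.   -0.42 -2.88]
0.55 0.25 0.68 [ 0.52  0.64 -1.08 -1.18 -0.23 -3.  ]
0.55 0.25 0.71 [ 0.52  0.64 -1.   -1.1  -0.23 -3.  ]
0.55 0.4 0.68 [ 0.45  0.65 -1.12 -1.24 -0.04 -3.12]
0.55 0.4 0.71 [ 0.45  0.65 -1.04 -1.16 -0.05 -3.12]
0.6 0.1 0.68 [ 0.66  0.62 -1.   -1.03 -0.48 -2.84]
0.6 0.1 0.71 [ 0.65  0.63 -0.92 -0.96 -0.47 -2.84]
0.6 0.25 0.68 [ 0.59  0.64 -1.07 -1.15 -0.3  -2.96]
0.6 0.25 0.71 [ 0.59  0.64 -0.99 -1.08 -0.3  -2.96]
0.6 0.4 0.68 [ 0.52  0.65 -1.11 -1.23 -0.1  -3.08]
0.6 0.4 0.71 [ 0.53  0.65 -1.03 -1.15 -0.11 -3.08]
0.65 0.1 0.68 [ 0.73  0.62 -0.97 -0.97 -0.53 -2.79]
0.65 0.1 0.71 [ 0.72  0.63 -0.89 -0.91 -0.53 -2.8 ]
0.65 0.25 0.68 [ 0.67  0.63 -1.05 -1.12 -0.36 -2.92]
0.65 0.25 0.71 [ 0.66  0.64 -0.97 -1.04 -0.36 -2.93]
0.65 0.4 0.68 [ 0.6   0.64 -1.1  -1.21 -0.17 -3.04]
0.65 0.4 0.71 [ 0.6   0.64 -1.02 -1.13 -0.17 -3.04]
tile [[0.634 0.399 0.01 ]
 [0.634 0.51  0.01 ]]
stop False grip 0.5934908059491051 f0 [ 0.53  0.16 -0.09] closed [0.29 5.88 4.33] lift [-0.01  0.51 -1.33] clk 7.4333
```

Lift force is 1.2 N, so this is the hollow bottle. I'll set it back and take the other one.

Run:
```python
from h import *
import pickle
s=r.get_state();p=s["eef_pos"];b=-Rq(s["orientation"])[:,2]
st=r.movel(p-[0,0,.0098],v=.04,max_force=6);print("down",st,fz(3).round(2),r.get_state()["eef_pos"]-p)
r.gripper_to(1.0,50);r.movel(r.get_state()["eef_pos"]+.09*b,v=.15)
d,s=snap("scene");pickle.dump((d,s),open("s2.pkl","wb"))
weigh([.597,.2695,.045])
d,s=snap("side");cv2.imwrite("pics/c_side.png",d["color"])
d2,s=snap("wrist");cv2.imwrite("pics/c.png",np.hstack([cv2.resize(d["color"][60:200,180:330],(410,384)),d2["color"][:,100:490]]))
```

```text
down True [2.03 2.41 1.66] [ 0.00021917  0.00028066 -0.0096175 ]
stop False grip 0.5958581685767137 f0 [-0.29  0.1   0.05] closed [1.24 3.13 4.51] lift [-0.2   0.05 -3.78] clk 12.45
```

View pics/c.png

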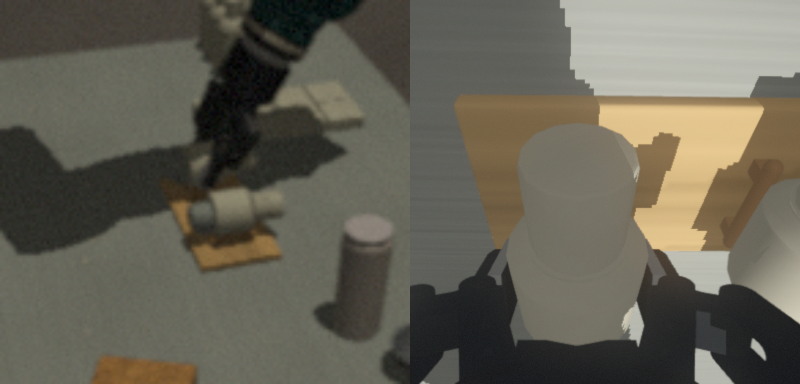

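Run:
```python
from h import *
import pickle
s=r.get_state();p=s["eef_pos"]
r.movel(p+[0,0,.10],v=.15)
P0=np.array([.587,.269,.20]);P1=np.array([.553,.395,.20])
for k,(e,az) in enumerate([(90,.1),(60,.18),(30,.25)]):
    q=tool(az,np.radians(e));P=P0+(P1-P0)*(k+1)/3
    r.move_ptp(tcp2(P,q),q)
q=tool(.25,np.radians(30))
r.movel(tcp2([*P1[:2],.065],q),v=.12);f=fz(4)
st=r.movel(tcp2([*P1[:2],.038],q),v=.025,max_force=4)
z=r.get_state()["eef_pos"][2]-tcp2([0,0,0],q)[2]
print("contact",st,"grasp height",z,f.round(2),fz(3).round(2),r.get_state()["clock"])
d,s=snap("scene");d2,s2=snap("side")
u=proj(d,[*P1[:2],.06])[0].astype(int);v=proj(d2,[*P1[:2],.06])[0].astype(int);print(u,v)
def cr(im,c): 
    y=max(c[1]-60,0);x=max(c[0]-60,0);return cv2.resize(im[y:y+120,x:x+120],(400,400))
cv2.imwrite("pics/d.png",np.hstack([cr(d["color"],u),cr(d2["color"],v)]))
```

```text
contact True grasp height 0.047765373529609766 [-0.46 -0.14 -3.38] [-1.47 -0.82  4.73] 18.35
[337 127] [235 101]
```

View pics/d.png

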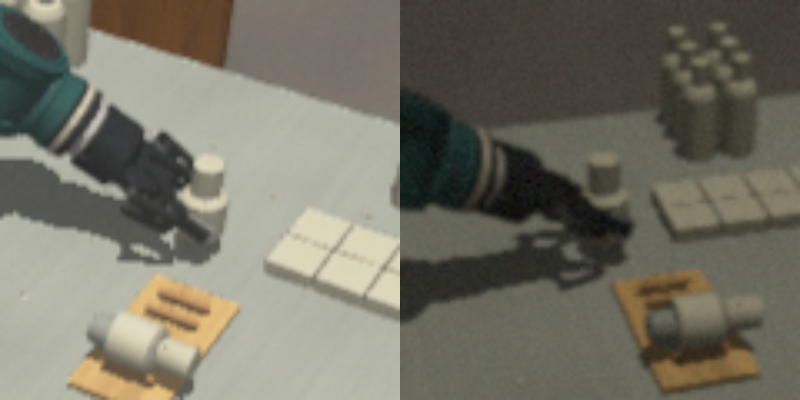

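Bottle stands on the bench, contact at 48 mm grip height (46 expected). I'll release it, look at it from above, then look at the turntable.

Run:
```python
from h import *
import pickle
s=r.get_state();b=-Rq(s["orientation"])[:,2]
r.gripper_to(1.0,50);r.movel(s["eef_pos"]+.13*b,v=.15)
q=tool(-2.36,np.pi/2)
print(s["joint_pos"].round(2))
r.move_ptp([.45,.3,.28],tool(.3,np.radians(60)))
r.move_ptp([.553,.395,.26],q);r.wait(.2)
a=snap("wrist");print(a[1]["joint_pos"].round(2))
q=tool(-2.6,np.pi/2)
r.move_ptp([.57,-.224,.30],q);r.wait(.2)
c=snap("wrist");pickle.dump((a,c),open("e.pkl","wb"));print(c[1]["joint_pos"].round(2),c[1]["clock"])
cv2.imwrite("pics/e.png",np.hstack([a[0]["color"][:,60:460],c[0]["color"][:,60:460]]))
```

```text
Traceback (most recent call last):
rig.Unreachable: the arm cannot follow that straight line within its joint ranges
```

Run:
```python
from h import *
import pickle
s=r.get_state();b=-Rq(s["orientation"])[:,2];h=np.array([b[0],b[1],0])/np.hypot(*b[:2])
print(s["grip_width"],s["joint_pos"].round(2))
for off in (.09*b,.06*b+[0,0,.03],.04*b+[0,0,.06],.03*b+[0,0,.1],np.array([0,0,.13])+.01*b):
    try: r.movel(s["eef_pos"]+off,v=.12);print("went",off);break
    except r.Unreachable: pass
else: raise SystemExit("none")
if off[2]<.11: r.movel(r.get_state()["eef_pos"]+[0,0,.13-off[2]],v=.15)
print(r.get_state()["joint_pos"].round(2))
q=tool(.25,np.radians(60));r.move_ptp([.5,.36,.26],q)
r.move_ptp([.553,.395,.26],tool(-2.36,np.pi/2));r.wait(.2)
a=snap("wrist");print(a[1]["joint_pos"].round(2))
r.move_ptp([.57,-.224,.30],tool(-2.6,np.pi/2));r.wait(.2)
c=snap("wrist");pickle.dump((a,c),open("e.pkl","wb"));print(c[1]["joint_pos"].round(2),c[1]["clock"])
cv2.imwrite("pics/e.png",np.hstack([a[0]["color"][:,60:460],c[0]["color"][:,60:460]]))
```

```text
0.9987008181324829 [ 0.62  0.64 -1.06 -1.15 -0.32 -2.95]
went [-0.05029369 -0.01282975  0.06009888]
[ 0.67  0.26 -1.01 -0.71 -0.36 -2.92]
[ 0.5   0.55  0.49  1.51 -0.   -0.28]
[-0.51  0.42  0.37  1.52  0.   -1.05] 26.5417
```

View pics/e.png

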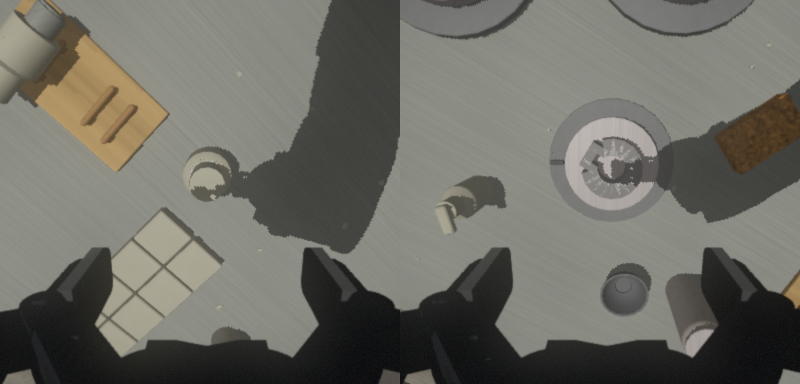

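The bottle stands at about (268,176) in the left view. On the right the turntable is centred at about (272,160), with its pointer at (216,161). I'll zoom in for the keyway.

Run:
```python
from h import *
import pickle
a,c=pickle.load(open("e.pkl","rb"))
A=cv2.resize(a[0]["color"][140:210,233:303],(400,400),interpolation=2)
B=cv2.resize(c[0]["color"][120:200,232:312],(400,400),interpolation=2)
B=np.clip(B.astype(float)*1.5-60,0,255).astype(np.uint8)
cv2.imwrite("pics/f.png",np.hstack([A,B]))
```

```text
(no output)
```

View pics/f.png

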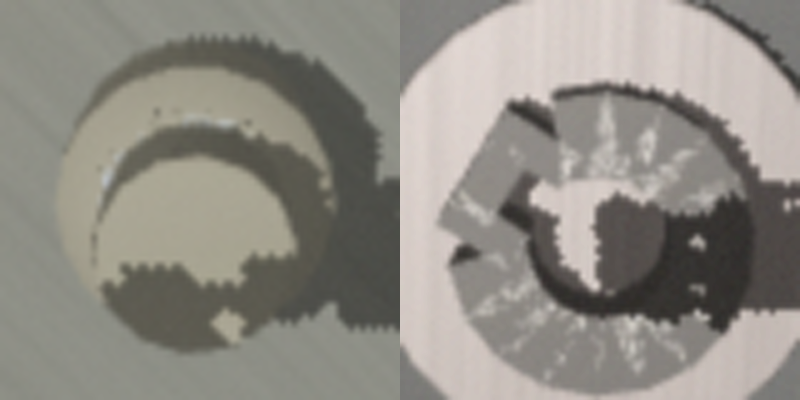

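Run:
```python
from h import *
import pickle
a,c=pickle.load(open("e.pkl","rb"))
cv=lambda x,y:(233+x*70/400,140+y*70/400)
print("cap",onz(a[0],[cv(197,253),cv(97,253),cv(297,253)],.112,a[1]).round(4));print("body",onz(a[0],[cv(195,205),cv(55,205),cv(335,205)],.070,a[1]).round(4))
cw=lambda x,y:(232+(x-400)*.2,120+y*.2)
P=onz(c[0],[cw(603,243),cw(511,193),cw(473,165),cw(534,243),cw(672,243),cw(437,225),cw(510,105)],.058,c[1]).round(4)
print(P);
for i in (1,2): print(np.degrees(np.arctan2(*(P[i]-P[0])[1::-1])),np.linalg.norm(P[i]-P[0]))
e=P[6]-P[5];print("edge normal",np.degrees(np.arctan2(-e[0],e[1])),np.degrees(np.arctan2(e[0],-e[1])))
p=onz(c[0],[(216,161)],.012,c[1])[0];print("ptr",p,np.degrees(np.arctan2(*(p-P[0])[1::-1])))
# foot circle by contour fit
img=c[0]["color"];g=cv2.cvtColor(img,6)
S=pickle.load(open("s2.pkl","rb"))[0]
```

```text
cap [[0.5533 0.3954 0.112 ]
 [0.5648 0.3837 0.112 ]
 [0.5417 0.407  0.112 ]]
body [[0.554  0.3956 0.07  ]
 [0.5724 0.3771 0.07  ]
 [0.5356 0.4141 0.07  ]]
[[ 0.5694 -0.2163  0.058 ]
 [ 0.5705 -0.2418  0.058 ]
 [ 0.5694 -0.2531  0.058 ]
 [ 0.5782 -0.2307  0.058 ]
 [ 0.5607 -0.2018  0.058 ]
 [ 0.5865 -0.2533  0.058 ]
 [ 0.5524 -0.2527  0.058 ]]
-87.52994870403916 0.025523714463220274
-90.0 0.0368
edge normal 88.99196713574958 -91.00803286425044
ptr [ 0.60704031 -0.28263146  0.012     ] -60.42691825336073
```

The keyway shows as a notch 25.5 mm from the bore centre, at about -89° world. The pointer is at -60°, so that fits the ±35° limit. The camera puts the bottle at (.5535,.3955), within 1 mm of where it was commanded. Now I'll regrip by the cap and set the stub in the bore with the key 20° short of the keyway.

Run:
```python
from h import *
import pickle,json
a,c=pickle.load(open("e.pkl","rb"))
print("foot ctr",onz(c[0],[(273,159.5)],.012,c[1]).round(4))
q=tool(-2.36,np.pi/2);G=np.array([.5536,.3955,.056+.042]);T=tcp2(G,q,.0019)
r.move_ptp(T+[0,0,.10],q);print("stop",r.movel(T,v=.12,max_force=5));f0=fz(4)
r.gripper_to(0,60);s=r.get_state();print("grip",s["grip_width"],"clk",s["clock"],fz(3).round(2))
r.movel(T+[0,0,.02],v=.08);print("w",(fz(5)-f0).round(2))
r.movel(T+[0,0,.20],v=.25)
B=np.array([.5694,-.2163]);az=-2.36+(np.radians(-69)-.25);q2=tool(az,np.pi/2)
r.move_ptp([*B,T[2]+.15],q2);r.movel([*B,T[2]+.066],v=.12)
st=r.movel([*B,T[2]+.046],v=.025,max_force=5)
s=r.get_state();print("ins",st,"dz",(s["eef_pos"][2]-T[2]).round(4),s["contact_force"].round(2),s["torque"].round(2),s["joint_pos"].round(2),s["clock"])
json.dump(dict(T0=float(T[2]),B=B.tolist(),az=az),open("st.json","w"))
d,s=snap("scene");d2,s2=snap("side")
def cr(d): 
    u=proj(d,[*B,.08])[0].astype(int);return cv2.resize(d["color"][u[1]-55:u[1]+55,u[0]-55:u[0]+55],(400,400))
cv2.imwrite("pics/g.png",np.hstack([cr(d),cr(d2)]))
```

```text
foot ctr [[ 0.5653 -0.2173  0.012 ]]
stop False
grip 0.3788226973069367 clk 30.5333 [-1.23  0.42  5.01]
w [-0.13  0.18 -4.55]
ins True dz 0.0479 [-0.23  2.15  7.5 ] [ 0.11  0.16 -0.01] [-0.5   0.45 -0.05  1.07  0.    0.18] 35.8667
```

View pics/g.png

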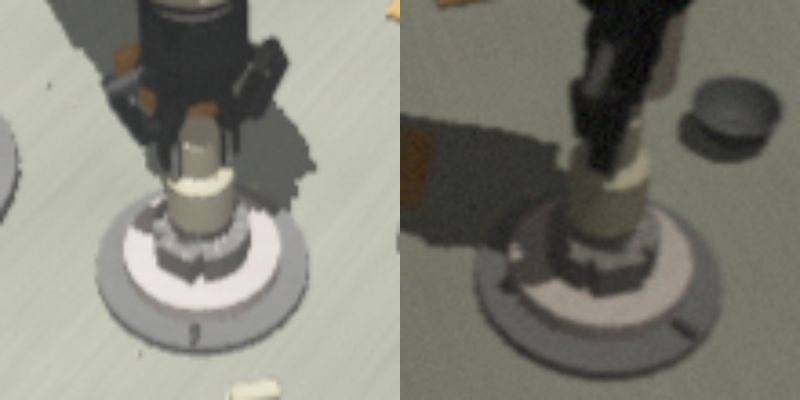

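Depth is 47.9 mm against 48 expected, so the stub is in the bore and the key rides on the hub face. Now I'll turn it, feeling for the keyway.

Run:
```python
from h import *
import json
S=json.load(open("st.json"));T0=S["T0"]
p=r.get_state()["eef_pos"];r.movel([*S["B"],p[2]+.0006],v=.02)
ang=-69
for st in [8]+[3]*11:
    j=np.array(r.get_state()["joint_pos"]);j[5]+=np.radians(st);r.movej(j);ang-=st
    p=r.get_state()["eef_pos"]
    hit=r.movel([*S["B"],p[2]-.004],v=.03,max_force=4)
    s=r.get_state();dz=s["eef_pos"][2]-T0
    print(ang,hit,dz.round(4),s["contact_force"].round(1),s["torque"].round(2),round(s["clock"],2))
    if dz<.0455: break
    r.movel([*S["B"],T0+.0485],v=.02)
```

```text
-77 True 0.0471 [-5.3  2.6 15.6] [ 0.25  1.14 -0.14] 36.68
-80 True 0.0469 [-3.9  3.1 14.7] [0.36 0.94 0.  ] 37.42
-83 True 0.0447 [-2.  -0.5 -6.1] [-0.18  0.44 -0.07] 38.16
```

Run:
```python
from h import *
import json
S=json.load(open("st.json"));T0=S["T0"];B=S["B"]
for k in range(4):
    hit=r.movel([*B,T0+.0312],v=.03,max_force=8)
    s=r.get_state();dz=s["eef_pos"][2]-T0
    print(hit,dz.round(4),s["contact_force"].round(1),s["torque"].round(2),round(s["clock"],2))
    if dz<.0335: break
    r.movel([*B,s["eef_pos"][2]+.0005],v=.02)
    j=np.array(r.get_state()["joint_pos"]);j[5]+=np.radians(2);r.movej(j)
```

```text
True 0.0437 [ 0.5 -0.6  1. ] [-0.21  0.08 -0.17] 38.37
True 0.0322 [-2.8  1.2  8.1] [ 0.15  0.34 -0.04] 39.28
```

Depth is 32.2 mm against 32.0 expected, so it is home. I'll release, retreat and check.

Run:
```python
from h import *
import json
B=json.load(open("st.json"))["B"]
r.gripper_to(1.0,60);s=r.get_state()
r.movel(s["eef_pos"]+[0,0,.13],v=.15);r.move_ptp([.47,.0,.33],tool(-2.6,np.pi/2));r.wait(.5)
d,_=snap("scene");d2,_=snap("side")
for n,x in (("scene",d),("side",d2)): print(n,"expect captop/bodybottom/can",proj(x,[[*B,.144],[*B,.058],[.6,.169,.045]]).round(0).tolist())
print(r.get_state()["clock"])
cv2.imwrite("pics/h.png",np.hstack([cv2.resize(d["color"][120:340,180:380],(400,440)),cv2.resize(d2["color"][90:310,205:405],(400,440))]))
```

```text
scene expect captop/bodybottom/can [[246.0, 218.0], [246.0, 238.0], [320.0, 170.0]]
side expect captop/bodybottom/can [[301.0, 192.0], [298.0, 219.0], [265.0, 136.0]]
42.5417
```

View pics/h.png

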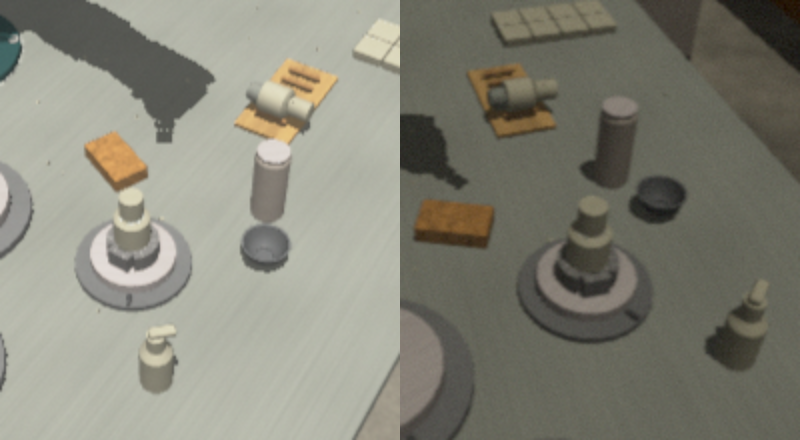

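The bottle sits upright with its body on the hub. Its cap top is at scene (245.5,217.5), where (246,218) is expected for fully home. The hollow bottle is on the rack and the bystanders are where they were.

```bash
python3 -c "
from rig import r
r.job_done();print(r.get_state()['clock'])"
```

```text
the job is handed in; nothing more can be done
the job is handed in; nothing more can be done
```

The solid bottle is fully home in the turntable, the hollow one is back on the rack, and the job was handed in at about 42.5 s on the robot's clock.

- **Weighing:** I lifted both bottles about 10 mm. The first weighed about 1.2 N (hollow) and went straight back in its place. The other weighed about 3.8 N (solid).
- **Standing on the bench:** I stood the solid bottle on its stub and let go. The wrist camera then found it upright, within 1 mm of where I had aimed.
- **Turntable:** I took it again by the cap and set it in the bore with the key riding on the hub face (47.9 mm up from the bench grip, 48 expected). Turning it, the key dropped in at about -83° to -85°; the camera had put the keyway at about -89°, within tolerance. It then went home at 32.2 mm (32.0 expected).
- **Final pictures:** The released bottle's cap top is within 1 pixel of the fully-home position. By eye, the hollow bottle lies on the rack and the other things on the bench have not moved. The gripper was clear of everything.

**Checks that disagreed:** The first retreat line after standing the bottle was unreachable, so I backed off by a shorter one without incident. My colour-mask check of the rack failed, so I relied on hand-picked pixels for the bottles. The turntable's foot gave a centre about 4 mm off the bore centre I used, but the stub went in at the first try.

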